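# Refit the access panel of a lamp housing and hold it home on its seal

## Robot

A 7-joint arm with a two-finger parallel gripper is mounted at the origin on a cart in front of the work surface, level with it; the furniture and walls round the work are solid. World frame = base frame: x ahead of the robot, y to its left, z up, the work surface at z = 0. Lengths are in m, angles in degrees, forces in N, time in s.
With the tool pointing down it reaches from about 0.35 to 0.9 m from the base axis. Payload 19.9 kg.
Tool frame: the origin (TCP) lies at the very end of the fingers, on their centre line; the grasp point (between the pads) lies 19 mm behind it (ctrl.tcp_to_grasp is the distance from the TCP to the grasp point, in m); z points along the fingers, y is the line along which they close (so a half turn about z gives the same grasp; the last joint's range is limited). The gripper opens to 85 mm and grips with 20 to 120 N. Pads are 22 mm wide; open, the fingers measure 114 mm over their backs; the gripper's body (76 mm by 85 mm) begins 54 mm behind the grasp point. The pads swing forward as they close: fully open they stand 13 mm farther back than shut.
Start: joints at [74.685, 23.915, -0.59, 92.452, 0.269, 63.638, -3.037], TCP at [0.14, -0.609, 0.192] pointing down, gripper open.
Joint ranges: [-161.28, 161.28], [-22.2, 115.67], [-73.04, 71.86], [3.21, 147.25], [-68.34, 248.33], [10.77, 114.83], [-161.83, 161.83]. Speed limits (degrees/s): [108.29, 108.29, 136.94, 136.94, 172.46, 172.46, 172.46].

## Interface

Orientations are given as [roll, pitch, yaw] about the fixed x, y, z axes, in that order (R = Rz(yaw) Ry(pitch) Rx(roll)).
In Python, from workcell import ctrl gives the robot as it stands.
- The arm moves only by the shell command python3 -m crank 'ROWS' [OPENING] [FORCE]. ROWS is a JSON object of lists of equal length, an entry for each row: "travel": the shift along the tool's x, y, z in cm, a list of three; "spin": the turn about the tool's z in rad. In form: {"travel": [[dx, dy, dz], ...], "spin": [spin, ...]}. A call has 1 to 10 rows; each row shifts and turns the commanded pose from where the row before left it, along the tool's axes as they then stand; what a row does not reach is not made up. A row lasts 1/12 s, in which the tool goes at most 41.7 mm and 7.16 degrees, less where a joint would pass 70% of its speed; a pose out of reach is approached as far as the arm can. A call is refused whole if a number of a shift passes 4.17 or a number of a turn 0.125, either way. A call with a gripper value outside its range is refused whole. OPENING is the gripper command: -1 is shut, 1 is fully open, values between are in proportion, set as the call begins (- or left out, the last holds). The fingers move at their own pace and stop on an object; FORCE is the grip in N (left out, the last holds). Time passes only in rows, so rows that do not move let the fingers close. It gives the time, the measured TCP pose, the force, the opening and the grip force at its end, in the units of the state.
- ctrl.sense(): the state, without advancing time (a new reading comes with each control period).
- ctrl.get_image(name): name is "side" or "top" or "wrist"; returns (picture, depth): 480x640x3 uint8, blue, green, red; 480x640 float32, m along the optical axis (not along the pixel's ray), 0 where there is no reading.
- ctrl.calibration(name): a dict with "mtx" (3x3 intrinsics, pixels), "position" and "orientation" of the camera in the world. Camera axes: x right, y up, looking along -z (the intrinsics and any distortion apply to the point x, -y, -z); pixel columns grow to the right and rows downward; lengths in m; the calibration is good to about 2 mm. A picture is of the moment at which its call begins: read the wrist's pose just before it. calibration takes no time and is no camera call; for the wrist camera it gives the pose at the moment of the call.
- ctrl.close_job(): hands the job in; it is judged then, once.
Trained networks look in the newest picture that a camera, given by its name, has taken for a name from the list of things; names that differ only in an ending like _2 or _b are one class to them, and where a whole thing is asked for, a point or a joint stands for the part that bears it (a point fixed in the world has none). Each returns a list of dicts, best first, with "conf" (0 to 1); they miss things now and then, are a little off and sometimes report something else, mostly with a low value. They report only what shows in the picture. A call takes as long as a camera call.
- ctrl.recognise(camera, target): "point" ([x, y, z] in m, in the coordinates of the camera as it stood for that picture, good to about 4 mm: the middle of the surface that is visible of it).
- ctrl.regions_of(camera, target): "mask" (480x640 bool, what is visible of it).
The state is a dict: "clock": time; "q": joint angles; "qd": joint speeds; "tau": joint torques, N m; "position": TCP position; "orientation": TCP orientation; "wrist_force": force on the tool from outside, world axes, zero at the start; "torque": the same for the moment, N m; "finger_gap": finger opening in m; "grip_force": force on a finger pad.
Only numpy, scipy, OpenCV 4.12 (cv2) and the standard library are available. Lean on these libraries where they do the work, as an engineer would, in place of code of your own. Each camera call takes 0.05 s, during which the arm holds its last target. There are 200 camera calls.

## Task

Refit the lamp housing's access panel: turn the wing of its quarter-turn stud until it lines up with the two red marks on the rim, as the panel's slot will lie, and slide the vise jaw well open while the panel still rests in the vise. Then lift the panel out, lower it over the wing into its frame and press it fully home against the sprung seal. Finish while still holding it pressed there with the gripper, so that I can lock the stud; leave the other things on the bench alone.

Things in the scene. Friction and masses are not known exactly. Their poses are not given: they have to be found in the camera images.
- jaw_grip (a point): Middle of the black pull lug on the blue vise's sliding jaw, 75 mm above the bench. The lug is 44 mm (x) by 12 mm (y); it stands 40 mm above the jaw's top face, 18 mm of it above this point. z is up; y is the direction in which the jaw slides open, away from the panel. The jaw is 114 mm long (x) and 24 mm thick (y).
- vise_jaw (a joint): Opening of the vise in metres: about 0 with the jaw against the panel, 0.040 fully open. It drags with about 3 N and stays where it is left. A steel lip on the jaw reaches 3 to 4.5 mm over the panel's edge, so the panel cannot rise until the jaw is opened more than 5 mm; well open is 15 mm or more.
- panel_handle (a point): Middle of the black handle bar of the loose aluminium panel (0.24 kg, give or take a quarter). The bar is 56 mm (x) by 12 mm (y) by 14 mm high, on two round posts; its middle is 30 mm above the panel's underside. The plate, 5 mm thick, reaches from x = -56 to +88 mm and y = -40 to +40 mm of this point. z is up. It starts level in the vise, underside 40 mm above the bench, y across the jaws.
- panel_slot (a point): Centre of the red-bordered slot right through the panel, at its underside: 68 mm from panel_handle along x and 30 mm below it. The slot is 14 mm wide (x) and 38 mm long (y). Same axes as panel_handle.
- frame_seat (a point): Point on the flat ledge of the white lamp housing (169 x 105 mm), 55 mm above the bench. With the panel home, panel_handle is 30 mm straight above it and their axes agree. z is up. The frame is a recess 5 mm deep, 2.5 mm wider than the panel on each side, with bevelled edges; the panel's top is flush with the rim when home.
- seal (a joint): Compression in metres of the black sprung rubber seal round the opening: 0 standing 4 mm proud of the ledge, 0.004 flush with it. It yields at 2.5 N per mm; the panel's own weight presses it 0.5 to 1 mm, and fully home needs a further push of about 8 N at the handle (over the seal's middle); then the panel bears on the hard ledge.
- stud_wing (a point): Point in the steel wing head of the quarter-turn stud, on its upright turning axis, 15 mm above the ledge; the axis is at x = +68 mm, y = 0 from frame_seat. The wing is 30 mm long (x) and 8 mm thick (y), from 6.5 to 21 mm above the ledge, then 26 x 5 mm up to 25 mm. z is up. Beside it nothing rises more than 5 mm above the ledge.
- stud (a joint): Angle of the wing in radians from the housing's x axis (frame_seat x), counter-clockwise from above. pi/2 (1.571) is lined up with the panel's slot and with the two red marks on the rim; stops at 0 and 1.62. It starts between 0.15 and 0.6, drags with about 0.04 Nm and stays where it is left.
- timer: Bystander: white lab timer, 66 x 66 x 19 mm, lying loose; origin under its middle.
- screwdriver: Bystander: red-handled screwdriver, 186 mm, lying loose; origin under its middle.
- flask: Bystander: loose volumetric flask, 49 mm wide, 148 mm tall; origin under its middle.
- tape: Bystander: loose roll of tape, 100 x 25 mm; origin under its middle.
- vial_rack: Bystander: loose blue vial rack, 80 x 172 x 35 mm; origin under its middle.

How it is judged:
By the outcome, as a careful person would: the job done as asked, in the order asked, and still so for the second after the job is handed in, while the arm keeps its last pose, push and grip.
It also fails if it takes over 62 s, if anything falls off the work surface, if the arm or the gripper's body presses on something with over 40 N, if the wrist force passes 120 N, or if a joint passes its speed limit or range.

## Working session

There is one attempt and no reset: what is moved stays moved. The work goes in short steps, Python scripts to look and compute and a shell command to move; the robot and the scene stay as the last step left them, time stands still between calls to the robot, and variables do not carry over. Pictures are saved under pics/ and viewed, at most 10 in all, crops included, and the job is handed in when it is done.

```bash
mkdir -p pics
cat > h.py <<'E'
import numpy as np, cv2
from scipy.spatial.transform import Rotation as R
from workcell import ctrl
def cam(n):
    c=ctrl.calibration(n); o=np.array(c['orientation'],float)
    M=o if o.shape==(3,3) else (R.from_euler('xyz',o,degrees=True).as_matrix() if o.size==3 else R.from_quat(o).as_matrix())
    return np.array(c['mtx']),np.array(c['position']),M,c
def unproj(n,u,v,d,C=None):
    K,p,M,c=C or cam(n)
    dist=np.array(c.get('dist',np.zeros(5)),float) if 'dist' in c else np.zeros(5)
    uv=cv2.undistortPoints(np.stack([np.ravel(u),np.ravel(v)],1).astype(float)[:,None],K,dist)[:,0]
    d=np.ravel(d); P=np.stack([uv[:,0]*d,-uv[:,1]*d,-d],1)
    return P@M.T+p
def world(n,P,C=None):
    K,p,M,c=C or cam(n); return M@np.array(P)+p
E
python3 - <<'E'
from h import *
s=ctrl.sense(); print(s)
for n in ('top','side'):
    C=cam(n); print(n,C[3])
    im,d=ctrl.get_image(n); cv2.imwrite(f'pics/{n}0.png',im); np.savez(f'{n}0.npz',im=im,d=d)
    for t in ['jaw_grip','panel_handle','panel_slot','frame_seat','stud_wing','timer','screwdriver','flask','tape','vial_rack']:
        r=ctrl.recognise(n,t)
        print(t,[(np.round(world(n,x['point'],C),3).tolist(),round(x['conf'],2)) for x in r[:2]])
print(ctrl.sense()['clock'])
E
```

```text
{'clock': 0.0, 'q': array([74.68610539, 23.94671443, -0.59238681, 92.48716016,  0.26976859,
       63.63931053, -3.03547894]), 'qd': array([-0.03278997,  0.04562173, -0.01403455, -0.03054513, -0.01323489,
       -0.03824581,  0.07833382]), 'tau': array([ 1.89804377e-04, -8.64450288e+01,  6.79321848e-01, -4.34890366e+01,
        1.91414991e-02,  7.63432385e-03,  8.75503224e-05]), 'position': array([ 0.13982583, -0.60872978,  0.19146257]), 'orientation': array([-1.79928362e+02,  4.92867146e-03,  1.29399037e+01]), 'wrist_force': array([-0.37119083, -1.23009458, -0.3759928 ]), 'torque': array([0.01111084, 0.06447265, 0.01509103]), 'grip_force': 0.0, 'finger_gap': 0.08538259117488502}
top {'mtx': array([[441.01390905,   0.        , 319.35004351],
       [  0.        , 441.01390905, 234.06453071],
       [  0.        ,   0.        ,   1.        ]]), 'position': array([0.25547313, 0.01770619, 1.2532801 ]), 'orientation': array([  9.98723296,   0.11348308, -90.52930994])}
jaw_grip [([0.454, 0.297, 0.053], 0.61), ([0.467, 0.248, 0.043], 0.53)]
panel_handle [([0.465, 0.244, 0.045], 0.91)]
pane
[... 257 characters left out ...]
0.42, -0.504, 0.028], 0.63)]
vial_rack [([0.442, 0.553, 0.021], 0.56)]
side {'mtx': array([[446.73033701,   0.        , 313.18189956],
       [  0.        , 446.73033701, 244.35817918],
       [  0.        ,   0.        ,   1.        ]]), 'position': array([-0.10071423, -1.23678154,  0.75506923]), 'orientation': array([ 62.90805568,  -0.76114266, -23.80659765])}
jaw_grip []
panel_handle []
panel_slot []
frame_seat [([0.501, -0.037, 0.047], 0.87)]
stud_wing []
timer [([0.526, -0.218, 0.013], 0.65)]
screwdriver [([0.512, -0.347, 0.042], 0.66), ([0.359, -0.332, 0.017], 0.58)]
flask [([0.511, -0.351, 0.041], 0.9)]
tape [([0.416, -0.515, 0.019], 0.79)]
vial_rack [([0.408, 0.566, -0.0], 0.57)]
1.1
```

```bash
ls pics
```

```text
side0.png
top0.png
```

View pics/top0.png

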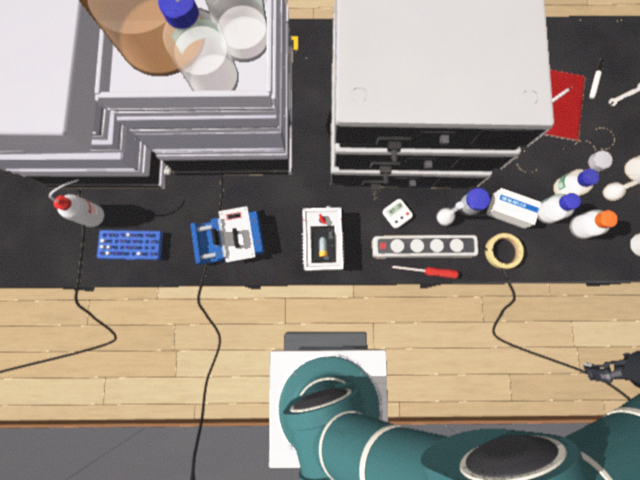

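View pics/side0.png

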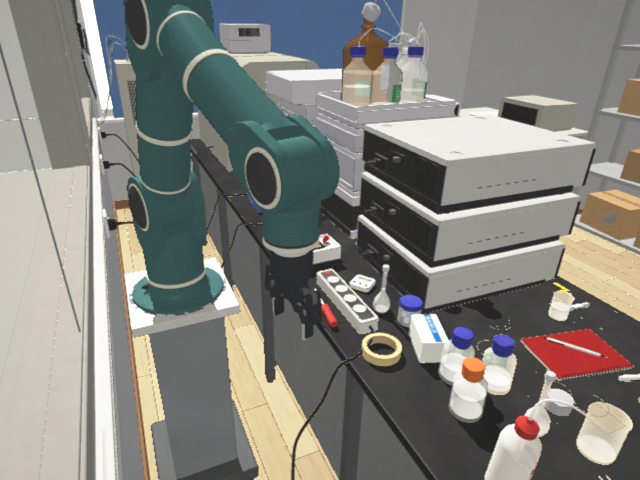

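The top view shows the vise at about (228,236) and the housing at about (323,238). The bystanders lie to the right, with the arm parked below right. I'll enlarge the work area.

Run:
```python
from h import *
z=np.load('top0.npz'); im=z['im'][195:275,185:350]
cv2.imwrite('pics/crop0.png',cv2.resize(im,None,fx=4.8,fy=4.8,interpolation=cv2.INTER_CUBIC))
```

```text
(no output)
```

View pics/crop0.png

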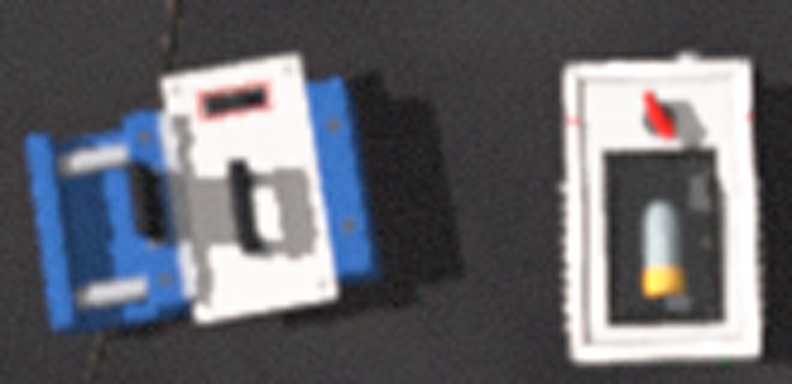

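The panel lies yawed about +8° and the housing about +1°. The red wing is at crop (657,115), roughly 22° counter-clockwise from x. I'll move above the housing for a wrist view.

```bash
python3 -m crank '{"travel":[[1,-1.3,-0.8],[2,-2.67,-0.8],[2,-2.67,-0.8],[2,-2.67,-0.8],[2,-2.67,-0.8],[2,-2.67,-0.8],[2,-2.67,-0.8],[2,-2.67,-0.8],[2,-2.67,-0.8],[2,-2.67,-0.8]],"spin":[0,0,0,0,0,0,0,0,0,0]}' 1 && python3 -m crank '{"travel":[[2,-2.67,-0.3],[2,-2.67,-0.3],[2,-2.67,-0.3],[2,-2.67,-0.3],[2,-2.67,-0.3],[2,-2.67,-0.3],[2,-2.67,-0.3],[2,-2.67,-0.3],[2,-2.67,-0.3],[1,-1.3,0]],"spin":[0,0,0,0,0,0,0,0,0,0]}'
```

```text
clock: 1.93
position: [0.2687, -0.3182, 0.2726]
orientation: [180.0, 0.0, 12.9]
wrist_force: [0.6, -0.9, 0.7]
finger_gap: 0.0855
grip_force: 0.0
clock: 2.77
position: [0.398, -0.0268, 0.2999]
orientation: [180.0, -0.1, 13.1]
wrist_force: [0.2, -0.1, -0.0]
finger_gap: 0.0853
grip_force: 0.0
```

```bash
cat > w.py <<'E'
from h import *
import sys
C=cam('wrist'); s=ctrl.sense(); print(s['clock'],s['position'],s['orientation'],s['wrist_force'],s['finger_gap']); print(C[1],C[0][0,0])
im,d=ctrl.get_image('wrist'); cv2.imwrite(f'pics/w{sys.argv[1]}.png',im); np.savez(f'w{sys.argv[1]}.npz',im=im,d=d,K=C[0],p=C[1],M=C[2])
for t in sys.argv[2:]:
    print(t,[(np.round(world('wrist',x['point'],C),4).tolist(),round(x['conf'],2)) for x in ctrl.recognise('wrist',t)[:2]])
E
python3 w.py 1 frame_seat stud_wing panel_handle jaw_grip panel_slot
```

```text
2.7667 [ 0.39798727 -0.02681436  0.2999428 ] [ 1.79967547e+02 -8.97328780e-02  1.31190449e+01] [ 0.24169491 -0.13857327 -0.02945519] 0.08526414737759018
[ 0.465641   -0.01280574  0.48225138] 372.8090162272606
frame_seat [([0.4592, 0.011, 0.0566], 0.91)]
stud_wing [([0.5025, 0.0137, 0.0796], 0.48)]
panel_handle [([0.4715, 0.2429, 0.0446], 0.78)]
jaw_grip [([0.4584, 0.2968, 0.058], 0.71), ([0.5031, 0.0097, 0.0774], 0.34)]
panel_slot []
```

View pics/w1.png

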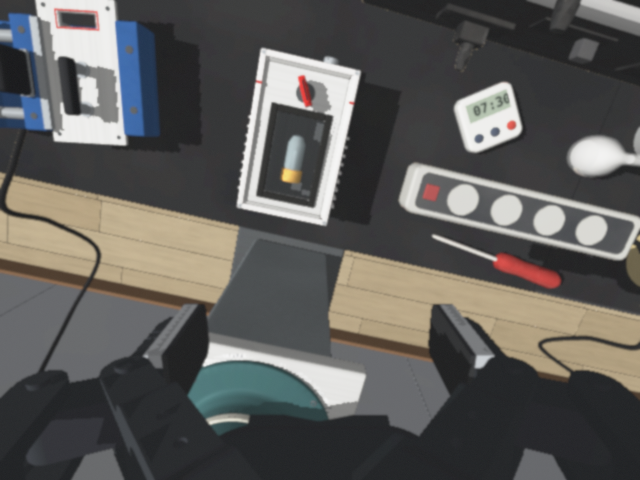

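The wrist view shows the housing at (300,135) with the wing in red at (304,90) and the two red marks at (258,82) and (351,103). The vise is at upper left, with the panel cut off by the image border. I'll fit the rim and wing from the depth.

```bash
cat > fit.py <<'E'
from h import *
import sys
def load(n):
    z=np.load(n); im,d=z['im'],z['d']; C=(z['K'],z['p'],z['M'],{})
    v,u=np.mgrid[:480,:640]; P=unproj('',u,v,d,C).reshape(480,640,3)
    return im,d,C,P
def rect(xy):
    (c,(w,h),a)=cv2.minAreaRect(np.float32(xy)*1000)
    if w<h: w,h,a=h,w,a+90
    a=(a+90)%180-90
    return np.round(c,1),round(w,1),round(h,1),round(a,2)
def biggest(m):
    n,l,s,_=cv2.connectedComponentsWithStats(m.astype(np.uint8)); return l==1+np.argmax(s[1:,4])
def onplane(m,zp,C):
    v,u=np.nonzero(m); a=unproj('',u,v,np.ones(len(u)),C)-C[1]
    return C[1]+a*((zp-C[1][2])/a[:,2])[:,None]
def red(im):
    b,g,r=[im[...,i].astype(int) for i in range(3)]; return (r>110)&(r>1.8*g)&(r>1.8*b)
E
python3 - <<'E'
from fit import *
im,d,C,P=load('w1.npz')
x,y,z=P[...,0],P[...,1],P[...,2]
near=(abs(y-0.01)<0.075)&(x>0.36)&(x<0.57)&(d>0)
print(np.histogram(z[near],bins=np.arange(-.01,.1,.005)))
m=biggest(near&(z>0.052)&(z<0.068)); print('housing',rect(P[m][:,:2]), np.median(z[m]))
print('plane',rect(onplane(m,0.060,C)[:,:2]))
r=near&red(im); n,l,s,c=cv2.connectedComponentsWithStats(r.astype(np.uint8))
for i in range(1,n):
    if s[i,4]>4:
        Q=P[l==i]; print('red',s[i],Q.mean(0).round(4),'wing z80',rect(onplane(l==i,0.08,C)[:,:2]),onplane(l==i,0.06,C).mean(0).round(4))
m=(z>0.066)&(z<0.09)&near; print('wing depth',m.sum(),P[m].mean(0),rect(P[m][:,:2]))
E
```

```text
(array([   0, 3852, 2073,    0, 1948,  743,   36,  233,   71,  338,  690,
        195, 1462, 7449, 2231,    3,   21,  169,   59,    0,    0]), array([-0.01 , -0.005,  0.   ,  0.005,  0.01 ,  0.015,  0.02 ,  0.025,
        0.03 ,  0.035,  0.04 ,  0.045,  0.05 ,  0.055,  0.06 ,  0.065,
        0.07 ,  0.075,  0.08 ,  0.085,  0.09 ,  0.095]))
housing (array([455.,  10.]), 169.3, 105.3, 1.12) 0.05733640451510286
plane (array([454.9,   9.8]), 168.7, 104.8, 1.16)
red [299  76  12  30 211] [0.5061 0.0108 0.0778] wing z80 (array([506.1,  11. ]), 28.5, 7.8, 27.76) [0.5079 0.0119 0.06  ]
wing depth 250 [0.50645869 0.01060767 0.07795348] (array([506.9,  10.9]), 30.2, 7.9, 27.6)
```

The fit agrees with the given sizes: housing 169×105 mm at (0.455, 0.010), yaw 1.15°. The wing is on the predicted axis (0.507, 0.011) at 27.7° world. Before going lower I'll check clearance to the cabinets.

```bash
python3 - <<'E'
from h import *
z=np.load('top0.npz'); d=z['d']; v,u=np.mgrid[:480,:640]; P=unproj('top',u,v,d); P=P[(P[:,2]>0.06)&(d.ravel()>0)&(P[:,0]>0.45)&(P[:,0]<1.1)]
for y in np.arange(-.2,.4,.05):
    Q=P[abs(P[:,1]-y)<.025]; Q=Q[Q[:,0]>0.54]
    print(round(y,2), Q[:,0].min().round(3) if len(Q) else None, Q[np.argmin(Q[:,0])].round(3) if len(Q) else '')
E
python3 -m crank '{"travel":[[1.2,-0.12,1],[2.3,-0.24,2],[2.3,-0.24,2],[2.3,-0.24,2],[2.3,-0.24,2],[1.1,-0.12,1],[0,0,3],[0,0,2],[0,0,0]],"spin":[0,0,0,0,0,0,-0.125,-0.125,-0.005]}' 0.0
```

```text
-0.2 0.602 [ 0.602 -0.176  0.219]
-0.15 0.56 [ 0.56  -0.144  0.225]
-0.1 0.602 [ 0.602 -0.112  0.22 ]
-0.05 0.608 [ 0.608 -0.071  0.302]
-0.0 0.61 [ 0.61  -0.023  0.306]
0.05 None 
0.1 0.652 [0.652 0.115 0.381]
0.15 0.651 [0.651 0.174 0.358]
0.2 0.651 [0.651 0.179 0.388]
0.25 0.65 [0.65  0.247 0.392]
0.3 0.651 [0.651 0.306 0.382]
0.35 0.65 [0.65  0.361 0.37 ]
0.4 0.649 [0.649 0.423 0.393]
clock: 3.82
position: [0.5041, 0.0061, 0.1455]
orientation: [-179.8, 0.3, 27.9]
wrist_force: [-0.7, 0.1, -0.5]
finger_gap: 0.0428
grip_force: 0.0
```

```bash
python3 -m crank '{"travel":[[0,0,1.5],[0,0,2],[0,0,1.5],[0,0,0.5],[0,0,0],[0,0,0]],"spin":[0,0,0,0,0,0]}'; python3 -c "
from h import *
s=ctrl.sense();p=s['position'];y=np.radians(s['orientation'][2])
e=np.array([.507,.011])-p[:2];print(p,'tool dx,dy cm',100*(e@[np.cos(y),np.sin(y)]),100*(e@[np.sin(y),-np.cos(y)]))"
```

```text
clock: 4.32
position: [0.5067, 0.0068, 0.0952]
orientation: [180.0, -0.0, 27.4]
wrist_force: [0.3, 0.4, 0.3]
finger_gap: 0.0428
grip_force: 0.0
[0.50672991 0.0068356  0.09519998] tool dx,dy cm 0.21574715433737915 -0.35721865330335223
```

```bash
python3 -m crank '{"travel":[[0.2,-0.35,0],[0,0,1.2],[0,0,1.2],[0,0,0.7],[0,0,0],[0,0,0]],"spin":[0,0,0,0,0,0]}'; python3 -m crank '{"travel":[[0,0,0],[0,0,0],[0,0,0],[0,0,0],[0,0,0],[0,0,0]],"spin":[0,0,0,0,0,0]}' -1 20
```

```text
clock: 4.82
position: [0.506, 0.0114, 0.0626]
orientation: [-179.9, 0.1, 27.6]
wrist_force: [0.1, -0.5, 0.6]
finger_gap: 0.0424
grip_force: 0.0
clock: 5.32
position: [0.5065, 0.0111, 0.0632]
orientation: [180.0, -0.0, 27.5]
wrist_force: [0.8, 0.4, 0.3]
finger_gap: -0.0001
grip_force: 0.0
```

The fingers shut fully, which I didn't expect, so I'll look.

```bash
python3 w.py 2
python3 - <<'E'
from fit import *
im,d,C,P=load('w2.npz')
print(C[1]); r=red(im); n,l,s,c=cv2.connectedComponentsWithStats(r.astype(np.uint8))
for i in range(1,n):
    if s[i,4]>8: print(s[i],P[l==i].mean(0).round(4))
E
```

```text
5.3167 [0.50648039 0.01113651 0.063205  ] [ 1.79994933e+02 -1.02736365e-02  2.75441874e+01] [0.80510126 0.41601758 0.32795378] -0.00011832616529517867
[0.5682854  0.04160833 0.24540022] 372.8090162272606
[0.5682854  0.04160833 0.24540022]
[225 229   9   6  32] [0.5079 0.0598 0.0666]
[307 248  17  42 637] [0.5138 0.0149 0.0762]
[394 308   8   5  25] [ 0.5079 -0.0386  0.0605]
[632 366   8  12  73] [ 0.5305 -0.2298  0.0187]
```

View pics/w2.png

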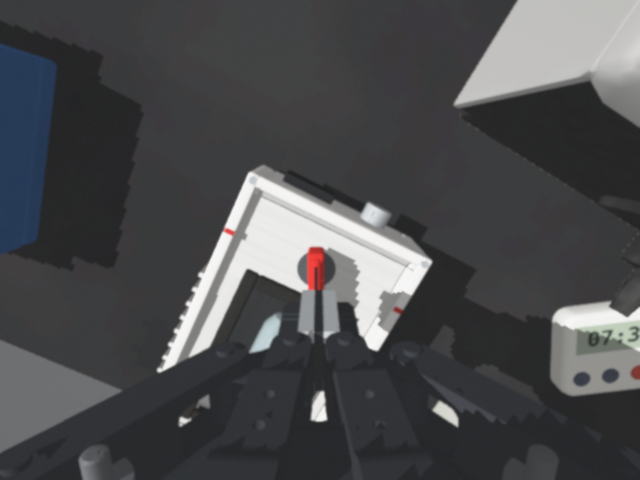

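The red wing protrudes in front of the fingertips at (316,268). It isn't clear whether they hold it, so I'll check the geometry around the tips.

Run:
```python
from fit import *
im,d,C,P=load('w2.npz')
a=np.radians(27.54); e=np.array([np.cos(a),np.sin(a)])
for u in (306,316,320,328):
  for v in range(244,346,6):
    p=P[v,u]; q=p[:2]-[.5065,.0111]
    print(u,v,im[v,u],'along %.1f across %.1f z %.1f'%(1e3*q@e,1e3*(q@[-e[1],e[0]]),1e3*p[2]))
```

```text
306 244 [233 235 235] along 14.2 across 4.9 z 55.8
306 250 [226 228 231] along 11.1 across 5.0 z 56.4
306 256 [102 100 130] along 7.4 across 5.0 z 55.5
306 262 [103 102 133] along 4.0 across 5.0 z 55.5
306 268 [102 101 131] along 0.6 across 5.1 z 55.5
306 274 [104 102 131] along -2.5 across 5.1 z 56.4
306 280 [103 103 126] along -6.5 across 5.2 z 55.1
306 286 [226 228 232] along -9.6 across 5.1 z 56.1
306 292 [156 153 150] along 10.1 across 3.3 z 109.8
306 298 [156 153 150] along 9.8 across 3.1 z 114.7
306 304 [155 153 150] along 9.9 across 3.0 z 120.2
306 310 [156 154 150] along 10.3 across 2.8 z 125.9
306 316 [155 153 149] along 10.0 across 2.6 z 129.9
306 322 [156 153 150] along 9.9 across 2.5 z 134.0
306 328 [156 153 150] along 9.7 across 2.4 z 137.6
306 334 [134 132 129] along 11.1 across 2.2 z 144.0
306 340 [54 51 49] along 10.1 across 2.1 z 145.8
316 244 [231 233 234] along 14.5 across -0.4 z 56.8
316 250 [ 46  49 176] along 15.3 across -0.4 z 70.3
316 256 [ 59  64 236] along 14.1 across -0.5 z 76.2
316 262 [ 58  62 230] along 12.2 across -0.5 z 79.3
316 268 [ 51  51 105] alon
[... 1640 characters left out ...]
0] along 4.1 across -6.8 z 55.7
328 268 [63 63 61] along 1.0 across -6.8 z 56.5
328 274 [61 60 59] along -2.6 across -6.8 z 56.0
328 280 [67 66 64] along -6.8 across -6.9 z 54.2
328 286 [134 135 136] along -10.0 across -6.9 z 55.1
328 292 [156 153 150] along 10.1 across -5.4 z 109.8
328 298 [157 154 151] along 10.1 across -5.2 z 115.4
328 304 [156 153 150] along 9.7 across -5.1 z 119.7
328 310 [157 153 150] along 9.7 across -5.0 z 124.7
328 316 [156 153 150] along 10.4 across -4.8 z 130.7
328 322 [156 154 150] along 10.1 across -4.7 z 134.3
328 328 [156 154 150] along 9.9 across -4.7 z 138.1
328 334 [206 204 198] along 9.0 across -4.6 z 140.2
328 340 [57 53 50] along 10.7 across -4.4 z 146.7
```

The fingertips' lower edge (v≈289, on the front face at +10 mm) is at z≈0.107, well above the 0.063 that is reported. I'll check the same offset in the open-finger picture.

Run:
```python
from fit import *
for f,t,yaw in (('w1.npz',[.39799,-.02681,.29994],13.12),('w2.npz',[.50648,.01114,.0632],27.54)):
    im,d,C,P=load(f); a=np.radians(yaw); Q=P-np.array(t); X=Q[...,0]*np.cos(a)+Q[...,1]*np.sin(a); Y=Q[...,0]*np.sin(a)-Q[...,1]*np.cos(a)
    m=(d>0)&(abs(X)<.03)&(abs(Y)<.06)&(Q[...,2]>(-.03 if f=='w1.npz' else .03))
    print(f,m.sum(),'lowest',np.percentile(Q[...,2][m],[0,.5,1,2,5,10]).round(4))
    for s in (1,-1):
        k=m&(s*Y>0)&(Q[...,2]<np.percentile(Q[...,2][m],5)); print(s,X[k].mean().round(4),Y[k].min().round(4),Y[k].max().round(4),X[k].max().round(4))
    v,u=np.nonzero(m); print('px',u.min(),u.max(),v.min(),v.max(),'near depth min',d[d>0].min())
```

```text
w1.npz 47888 lowest [0.052  0.0558 0.0578 0.0609 0.0685 0.0787]
1 0.0026 0.044 0.0582 0.011
-1 0.0026 -0.0548 -0.0402 0.0109
px 0 639 304 479 near depth min 0.05565504
w2.npz 65156 lowest [0.0425 0.0498 0.0542 0.0614 0.0778 0.0895]
1 0.006 0.0 0.0153 0.0107
-1 0.008 -0.012 -0.0 0.0107
px 0 639 290 479 near depth min 0.055578146
```

Both pictures agree that the real fingertips sit about 43 mm (shut) to 53 mm (open) above the reported TCP. The difference matches the stated 13 mm swing, so the TCP frame is about 42 mm too long. I'll go by the measured fingertips, check `tcp_to_grasp`, then open, lower 4.2 cm and close.

```bash
python3 -c "
from h import *
print(ctrl.tcp_to_grasp)"; python3 -m crank '{"travel":[[0,-0.14,0],[0,0,0],[0,0,0],[0,0,0]],"spin":[0,0,0,0]}' 0.0; python3 -m crank '{"travel":[[0,0,0.8],[0,0,1],[0,0,1],[0,0,0.8],[0,0,0.6],[0,0,0],[0,0,0]],"spin":[0,0,0,0,0,0,0]}'
```

```text
0.0187
clock: 5.7
position: [0.5058, 0.0125, 0.0631]
orientation: [-180.0, -0.0, 27.6]
wrist_force: [0.0, 0.6, 0.1]
finger_gap: 0.0424
grip_force: 0.0
clock: 6.28
position: [0.5055, 0.0126, 0.0207]
orientation: [-180.0, 0.0, 27.6]
wrist_force: [0.4, -0.2, 0.5]
finger_gap: 0.0423
grip_force: 0.0
```

```bash
python3 -m crank '{"travel":[[0,0,0],[0,0,0],[0,0,0],[0,0,0],[0,0,0],[0,0,0]],"spin":[0,0,0,0,0,0]}' -1 25
```

```text
clock: 6.78
position: [0.506, 0.0124, 0.0215]
orientation: [180.0, -0.0, 27.5]
wrist_force: [-2.0, -0.4, 7.4]
finger_gap: 0.0073
grip_force: 28.9
```

```bash
python3 -m crank '{"travel":[[0,0,-0.1],[0,0,0],[0,0,0],[0,0,0],[0,0,0],[0,0,0],[0,0,0]],"spin":[0,-0.06,-0.12,-0.12,-0.12,-0.12,-0.06]}' && python3 -m crank '{"travel":[[0,0,0],[0,0,0],[0,0,0],[0,0,0],[0,0,0],[0,0,0],[0,0,0]],"spin":[-0.06,-0.12,-0.12,-0.12,-0.06,-0.02,0]}'
```

```text
clock: 7.37
position: [0.5064, 0.0119, 0.0218]
orientation: [180.0, -0.0, 62.3]
wrist_force: [8.7, -1.8, -16.4]
finger_gap: 0.0074
grip_force: 26.4
clock: 7.95
position: [0.507, 0.0117, 0.0218]
orientation: [179.9, -0.0, 90.6]
wrist_force: [14.0, -1.3, -19.6]
finger_gap: 0.0072
grip_force: 25.8
```

```bash
python3 -m crank '{"travel":[[0,0,0.1],[0,0,0],[0,0,0]],"spin":[-0.012,0,0]}' && python3 -m crank '{"travel":[[0,0,0],[0,0,0],[0,0,0],[0,0,0],[0,0,-1.5],[0,0,-3],[0,0,-4],[0,0,-4],[0,0,-3],[0,0,0]],"spin":[0,0,0,0,0,0,0,0,0,0]}' 0.0; python3 w.py 3
python3 - <<'E'
from fit import *
im,d,C,P=load('w3.npz'); x,y,z=P[...,0],P[...,1],P[...,2]
m=(z>0.066)&(z<0.09)&(abs(x-.507)<.03)&(abs(y-.011)<.03)&(d>0); print('wing depth',m.sum(),P[m].mean(0),rect(P[m][:,:2]))
m=(z>0.077)&m; print('wing top',m.sum(),rect(P[m][:,:2]))
E
```

```text
clock: 8.2
position: [0.5071, 0.0116, 0.0216]
orientation: [179.9, 0.0, 91.2]
wrist_force: [5.9, -4.3, 2.6]
finger_gap: 0.007
grip_force: 28.8
clock: 9.03
position: [0.508, 0.0131, 0.1812]
orientation: [179.6, 0.1, 91.3]
wrist_force: [0.0, -0.2, -0.3]
finger_gap: 0.0427
grip_force: 0.0
9.0333 [0.50797897 0.01308679 0.1811911 ] [1.79640525e+02 5.83580684e-02 9.12784377e+01] [ 3.20274690e-04 -1.52082863e-01 -3.25101211e-01] 0.042665391894696716
[0.50501162 0.08136833 0.3633019 ] 372.8090162272606
wing depth 382 [0.50710862 0.01246748 0.07776842] (array([507.2,  11. ]), 30.0, 7.2, -88.9)
wing top 205 (array([506.8,  11.5]), 26.0, 6.4, -88.91)
```

View pics/w3.png

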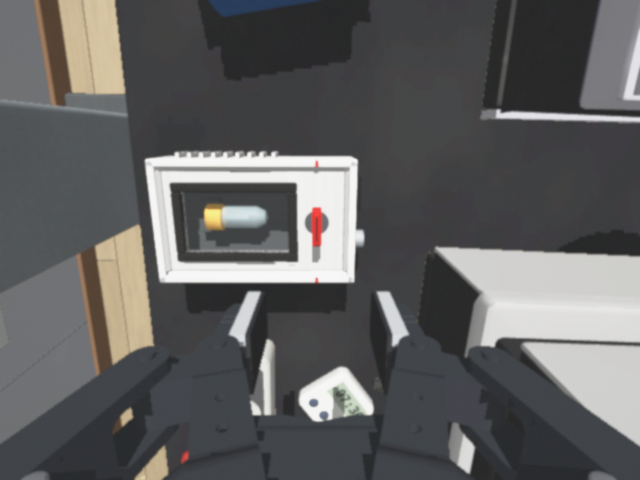

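The wing is at 91.1° world, level with the red marks at (317,163) and (317,280), against a housing yaw of 1.15°. Next is the vise.

```bash
python3 -m crank '{"travel":[[1.5,-0.6,-1.5],[3,-1.15,-1.5],[3,-1.15,-1.5],[3,-1.15,-1.5],[3,-1.15,-1.5],[3,-1.15,-1.5],[3,-1.15,-1.5],[3,-1.15,-1.5],[1.4,-0.6,0],[0,0,0]],"spin":[0,0,0,0,0,0,0,0,0,0.06]}' 0.3 && python3 -m crank '{"travel":[[0,0,0],[0,0,0],[0,0,0],[0,0,0],[0,0,0],[0,0,0],[0,0,0],[0,0,0],[0,0,0],[0,0,0]],"spin":[0.12,0.12,0.12,0.12,0.12,0.12,0.12,0.12,0.12,0.12]}' && python3 -m crank '{"travel":[[0,0,0],[0,0,0],[0,0,0]],"spin":[0.12,0.07,0]}'; python3 w.py 4 panel_handle jaw_grip panel_slot
python3 - <<'E'
from fit import *
im,d,C,P=load('w4.npz'); x,y,z=P[...,0],P[...,1],P[...,2]
near=(abs(x-.47)<.13)&(abs(y-.25)<.13)&(d>0)
b,g,r=[im[...,i].astype(int) for i in range(3)]
m=biggest(near&(z>.039)&(z<.05)&(np.abs(b-r)<25)&(r>60)); print('plate',m.sum(),np.median(z[m]),rect(P[m][:,:2]))
m=biggest(near&(z>.071)&(z<.083)&(y<.275)); print('bar',m.sum(),P[m].mean(0),rect(P[m][:,:2]))
for lo in (.085,.088):
    m=biggest(near&(z>lo)&(z<.1)); print('lug',m.sum(),P[m].mean(0),rect(P[m][:,:2]))
rr=biggest(near&red(im)); print('slot',rect(P[rr][:,:2]),P[rr].mean(0))
E
```

```text
clock: 9.92
position: [0.4061, 0.2526, 0.2962]
orientation: [180.0, -0.0, 88.2]
wrist_force: [-0.2, 0.3, 0.2]
finger_gap: 0.0554
grip_force: 0.0
clock: 10.75
position: [0.4077, 0.249, 0.2952]
orientation: [180.0, 0.1, 18.7]
wrist_force: [0.2, -0.7, -0.4]
finger_gap: 0.0557
grip_force: 0.0
clock: 11.0
position: [0.4077, 0.2491, 0.2953]
orientation: [180.0, 0.1, 8.0]
wrist_force: [0.0, 0.3, 0.1]
finger_gap: 0.0555
grip_force: 0.0
11.0 [0.40769214 0.24905132 0.29526295] [1.79976325e+02 7.26701736e-02 7.97337303e+00] [0.03900547 0.34326956 0.10486703] 0.05549518675753922
[0.47704013 0.25695569 0.47739019] 372.8090162272606
panel_handle [([0.4707, 0.2512, 0.0484], 0.87)]
jaw_grip [([0.4634, 0.2971, 0.052], 0.97), ([0.442, 0.0091, 0.0635], 0.17)]
panel_slot [([0.4732, 0.2466, 0.0468], 0.73)]
plate 7750 0.045453512560178794 (array([472. , 249.4]), 144.2, 80.0, 9.98)
bar 611 [0.45691683 0.24687344 0.07689525] (array([456.4, 246.7]), 55.6, 12.0, 9.92)
lug 530 [0.45917281 0.30057605 0.09241507] (array([458.8, 301.1]), 43.1, 12.2, 9.8)
lug 520 [0.45914535 0.30067522 0.0925205 ] (array([458.8, 301.1]), 43.1, 12.2, 9.8)Traceback (most recent call last):
  File "<stdin>", line 9, in <module>
  File "fit.py", line 13, in biggest
    n,l,s,_=cv2.connectedComponentsWithStats(m.astype(np.uint8)); return l==1+np.argmax(s[1:,4])
                                                                              ~~~~~~~~~^^^^^^^^^
    return _wrapfunc(a, 'argmax', axis=axis, out=out, **kwds)
    return bound(*args, **kwds)
ValueError: attempt to get argmax of an empty sequence
```

View pics/w4.png

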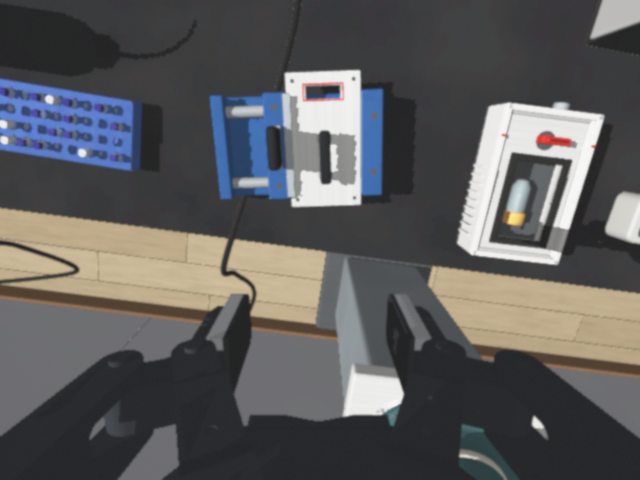

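The plate fit is 144×80 mm at yaw 9.95°, and the bar is at (.4564,.2467), consistent with the plate centre. The lug at (274,148) is at (.4588,.3011) with its top at z=0.0925. I'll go to the lug.

```bash
python3 -m crank '{"travel":[[0,0,0],[1.2,-0.9,2],[1.2,-0.9,3],[1.2,-0.9,3],[1.2,-0.9,3],[1.1,-0.8,3],[0,0,3],[0,0,2.5],[0,0,0],[0,0,0]],"spin":[-0.033,0,0,0,0,0,0,0,0,0]}' -0.4;  python3 -c "
from h import *
s=ctrl.sense();p=s['position'];y=np.radians(s['orientation'][2])
e=np.array([.4585,.3027])-p[:2];print(p,'tool dx,dy cm',100*(e@[np.cos(y),np.sin(y)]),100*(e@[np.sin(y),-np.cos(y)]))"
```

```text
clock: 12.03
position: [0.4578, 0.303, 0.1009]
orientation: [-180.0, 0.1, 10.2]
wrist_force: [-0.2, 0.0, 0.7]
finger_gap: 0.0253
grip_force: 0.0
[0.45783333 0.30295627 0.10085318] tool dx,dy cm 0.06109958618451837 0.036987568799155615
```

```bash
python3 -m crank '{"travel":[[0,0.04,1.5],[0,0,2],[0,0,1.8],[0,0,1.5],[0,0,1],[0,0,0],[0,0,0]],"spin":[0,0,0,0,0,0,0]}' && python3 -m crank '{"travel":[[0,0,0],[0,0,0],[0,0,0],[0,0,0]],"spin":[0,0,0,0]}' -1 40
```

```text
clock: 12.62
position: [0.4588, 0.3029, 0.0238]
orientation: [-180.0, -0.0, 10.1]
wrist_force: [0.6, 0.7, 0.1]
finger_gap: 0.0258
grip_force: 0.0
clock: 12.95
position: [0.459, 0.3031, 0.0243]
orientation: [-180.0, -0.1, 10.1]
wrist_force: [-2.2, -0.7, 7.1]
finger_gap: 0.0116
grip_force: 39.7
```

```bash
python3 -m crank '{"travel":[[0,-0.3,0],[0,-0.5,0],[0,-0.5,0],[0,-0.5,0],[0,-0.5,0],[0,-0.5,0],[0,-0.3,0],[0,0,0]],"spin":[0,0,0,0,0,0,0,0]}' && python3 -m crank '{"travel":[[0,0,0],[0,0,0],[0,0,0],[0,0,-2],[0,0,-3],[0,0,-4],[0,0,-4],[0,0,-4],[-1.5,1,-2],[-2,1,0]],"spin":[0,0,0,0,0,0,0,0,0,0]}' -0.3; python3 w.py 5;python3 - <<'E'
from fit import *
im,d,C,P=load('w5.npz'); x,y,z=P[...,0],P[...,1],P[...,2]
near=(abs(x-.47)<.13)&(abs(y-.26)<.13)&(d>0)
b,g,r=[im[...,i].astype(int) for i in range(3)]
m=biggest(near&(z>.039)&(z<.05)&(np.abs(b-r)<25)&(r>60)); print('plate',m.sum(),np.median(z[m]),rect(P[m][:,:2]))
m=biggest(near&(z>.071)&(z<.083)&(y<.275)); print('bar',m.sum(),P[m].mean(0),rect(P[m][:,:2]))
m=biggest(near&(z>.085)&(z<.1)); print('lug',m.sum(),P[m].mean(0),rect(P[m][:,:2]))
E
```

```text
clock: 13.62
position: [0.4537, 0.3341, 0.0243]
orientation: [-180.0, -0.1, 10.1]
wrist_force: [-0.0, 2.3, 4.5]
finger_gap: 0.0115
grip_force: 39.6
clock: 14.45
position: [0.4235, 0.3088, 0.2171]
orientation: [-179.9, -0.3, 10.1]
wrist_force: [0.4, -0.1, 0.0]
finger_gap: 0.0303
grip_force: 0.0
14.45 [0.42346897 0.30875733 0.2171114 ] [-179.85898685   -0.29294504   10.06846047] [ 0.4013748  -0.08052079  0.00635141] 0.030290343998076324
[0.49134611 0.31850279 0.39967189] 372.8090162272606
plate 11223 0.04543849286250157 (array([472.1, 249.2]), 143.5, 80.9, 10.06)
bar 901 [0.45720448 0.24765226 0.07676764] (array([456.7, 246.8]), 54.9, 12.4, 10.08)
lug 746 [0.45432404 0.33190488 0.09258895] (array([453.5, 332.1]), 42.7, 11.7, 9.45)
```

The jaw is open about 31 mm and the panel hasn't moved. Now the handle.

```bash
python3 -m crank '{"travel":[[0.5,1.5,1],[0.9,2.5,2.5],[0.76,2.5,2.5],[0,0,2.5],[0,0,2.5],[0,0,1.7],[0,0,0],[0,0,0]],"spin":[0,0,0,0,0,0,0,0]}' -0.3;  python3 -c "
from h import *
s=ctrl.sense();p=s['position'];y=np.radians(s['orientation'][2])
e=np.array([.4562,.2483])-p[:2];print(p,'tool dx,dy cm',100*(e@[np.cos(y),np.sin(y)]),100*(e@[np.sin(y),-np.cos(y)]))"
```

```text
clock: 15.17
position: [0.4544, 0.2469, 0.0858]
orientation: [-180.0, 0.1, 10.1]
wrist_force: [-0.8, -0.2, 0.9]
finger_gap: 0.03
grip_force: 0.0
[0.45435301 0.24687351 0.08580244] tool dx,dy cm 0.20682983989338605 -0.1080919297349509
```

```bash
python3 -m crank '{"travel":[[0.2,-0.11,1.5],[0,0,2],[0,0,2],[0,0,1.3],[0,0,0.8],[0,0,0],[0,0,0]],"spin":[0,0,0,0,0,0,0]}' && python3 -m crank '{"travel":[[0,0,0],[0,0,0],[0,0,0],[0,0,0],[0,0,0]],"spin":[0,0,0,0,0]}' -1 60
```

```text
clock: 15.75
position: [0.4568, 0.2489, 0.0108]
orientation: [-180.0, -0.0, 10.1]
wrist_force: [0.8, 0.5, -0.4]
finger_gap: 0.0298
grip_force: 0.0
clock: 16.17
position: [0.4571, 0.2488, 0.0112]
orientation: [-180.0, -0.1, 10.1]
wrist_force: [-1.5, -0.6, 8.1]
finger_gap: 0.0112
grip_force: 58.6
```

```bash
python3 -m crank '{"travel":[[0,0,-0.3],[0,0,-0.8],[0,0,-1],[0,0,-1.5],[0,0,-2],[0,0,-2.5],[0,0,-2.5],[0,0,-1.5],[0,0,0],[0,0,0]],"spin":[0,0,0,0,0,0,0,0,0,0]}'; python3 w.py 6;python3 - <<'E'
from fit import *
im,d,C,P=load('w6.npz'); x,y,z=P[...,0],P[...,1],P[...,2]
near=(abs(x-.47)<.13)&(abs(y-.24)<.13)&(d>0)
print(np.histogram(z[near],bins=np.arange(.03,.24,.01)))
m=near&(z>.13)&(z<.18)
b,g,r=[im[...,i].astype(int) for i in range(3)]
m=biggest(m&(np.abs(b-r)<25)&(r>60)); print('plate',m.sum(),np.median(z[m]),rect(P[m][:,:2]))
Q=P[m]; A=np.c_[Q[:,:2]-Q[:,:2].mean(0),np.ones(len(Q))]; print(np.linalg.lstsq(A,Q[:,2],rcond=None)[0])
E
```

```text
clock: 17.0
position: [0.4569, 0.2484, 0.132]
orientation: [180.0, -0.1, 10.0]
wrist_force: [-0.2, -0.5, -3.1]
finger_gap: 0.011
grip_force: 58.7
17.0 [0.45690112 0.24835354 0.13202031] [ 1.79989976e+02 -9.88019905e-02  1.00492840e+01] [-0.21095464 -0.49903321 -3.08007021] 0.011019770094396992
[0.5252912  0.2586424  0.31432924] 372.8090162272606
(array([ 1670,  2720,  4209,   333,   328,   415,  1214,     0,     0,
           0,     0,     0,     0, 41297,   293,   806,  5596,  1484,
        2566,  9251]), array([0.03, 0.04, 0.05, 0.06, 0.07, 0.08, 0.09, 0.1 , 0.11, 0.12, 0.13,
       0.14, 0.15, 0.16, 0.17, 0.18, 0.19, 0.2 , 0.21, 0.22, 0.23]))
plate 38457 0.16608540392777643 (array([487.8, 251.9]), 111.5, 80.8, 10.1)
[-0.00223417 -0.0008382   0.1661579 ]
```

View pics/w6.png

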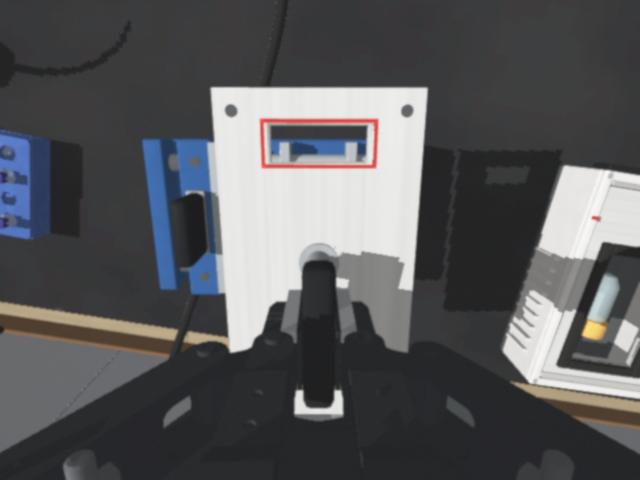

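The panel hangs level and square in the grip, with the slot at (320,143). The hand offset from TCP to handle is (−1.2, +1.9) mm in tool axes. I'll carry it over the frame and cross-check the housing fit from w3.

```bash
python3 - <<'E'
from fit import *
im,d,C,P=load('w3.npz'); x,y,z=P[...,0],P[...,1],P[...,2]
near=(abs(y-0.01)<0.075)&(x>0.36)&(x<0.57)&(d>0)
m=biggest(near&(z>0.052)&(z<0.068)); print('housing',rect(P[m][:,:2]),rect(onplane(m,0.06,C)[:,:2]))
E
python3 -m crank '{"travel":[[0,0,0],[0,0,0],[-0.1,1,0],[-0.2,2,0],[-0.3,2.8,0],[-0.3,3,0],[-0.3,3,0],[-0.3,3,0],[-0.3,3,0],[-0.2,2.8,0]],"spin":[0.076,0.08,0,0,0,0,0,0,0,0]}' && python3 -m crank '{"travel":[[-0.12,2,0],[0,1,0],[0,0,1],[0,0,1.5],[0,0,1],[0,0,0],[0,0,0]],"spin":[0,0,0,0,0,0,0]}'; python3 w.py 7
python3 - <<'E'
from fit import *
s=ctrl.sense();p=s['position'];y=np.radians(s['orientation'][2])
e=np.array([.4402,.0116])-p[:2];print(p,'tool dx,dy cm',100*(e@[np.cos(y),np.sin(y)]),100*(e@[np.sin(y),-np.cos(y)]))
E
```

```text
housing (array([455.1,   9.9]), 169.3, 105.3, 1.15) (array([455.3,  10.3]), 168.5, 105.0, 1.15)
clock: 17.88
position: [0.4393, 0.0398, 0.1304]
orientation: [180.0, 0.1, 1.3]
wrist_force: [1.0, -0.2, -3.1]
finger_gap: 0.0106
grip_force: 58.7
clock: 18.47
position: [0.4394, 0.0132, 0.0955]
orientation: [-179.9, 0.1, 1.3]
wrist_force: [0.9, 0.5, -2.8]
finger_gap: 0.011
grip_force: 58.7
18.4667 [0.43943149 0.01318301 0.09550615] [-1.79939968e+02  9.88152687e-02  1.26218678e+00] [ 0.8597387   0.45117864 -2.75031247] 0.010966295595515943
[0.50953491 0.01261658 0.27760264] 372.8090162272606
[0.43990173 0.01302347 0.09606982] tool dx,dy cm 0.026734554857022304 0.14296055658386517
```

View pics/w7.png

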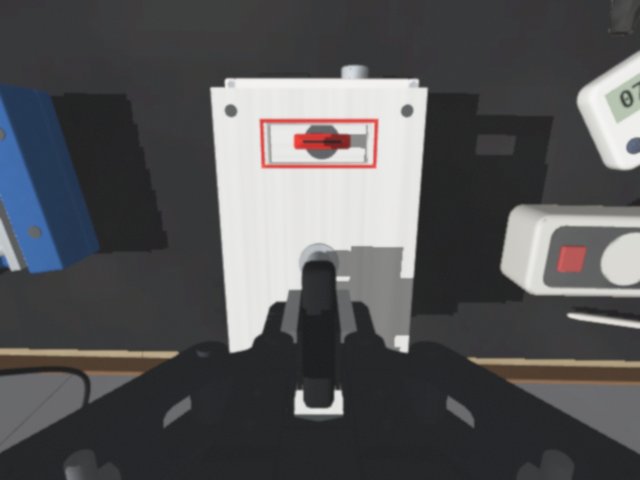

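The slot outline (320,143) is centred over the wing (322,142). I'll make the final correction, check the slot centre numerically, and lower until just above the wing.

```bash
python3 -m crank '{"travel":[[0.03,0.14,0],[0,0,0.8],[0,0,0.4],[0,0,0],[0,0,0]],"spin":[0,0,0,0,0]}'; python3 w.py 8
python3 - <<'E'
from fit import *
im,d,C,P=load('w8.npz'); x,y,z=P[...,0],P[...,1],P[...,2]
near=(abs(x-.455)<.13)&(abs(y-.01)<.07)&(d>0)
m0=near&(z>.105)&(z<.13); zz=np.median(z[m0]); print('top z',zz)
rr=red(im)&near&(abs(z-zz)<.006); print('slot',rect(P[rr][:,:2]),rect(onplane(rr,zz,C)[:,:2]))
b,g,r=[im[...,i].astype(int) for i in range(3)]
m=biggest(m0&(np.abs(b-r)<25)&(r>60)); Q=P[m]; c,w,h,a=rect(Q[:,:2]); t=np.radians(a); e=np.array([np.cos(t),np.sin(t)])
print('plate',c,w,h,a,'handle',c+(w/2-88)*e)
E
```

```text
clock: 18.93
position: [0.4401, 0.0108, 0.0839]
orientation: [-180.0, 0.0, 1.1]
wrist_force: [0.1, 0.4, -3.0]
finger_gap: 0.0112
grip_force: 58.8
18.9333 [0.44011454 0.0108164  0.08385775] [-1.79987067e+02  3.56350788e-02  1.14714461e+00] [ 0.09985957  0.43207636 -3.0026192 ] 0.011191209733302242
[0.51000027 0.01025923 0.26599698] 372.8090162272606
top z 0.11785286504764197
slot (array([507.3,  10.1]), 44.6, 18.0, -88.85) (array([507.3,  10.2]), 44.4, 17.8, -88.84)
plate [471.7   9.4] 111.3 80.6 1.11 handle [439.3560706    8.77331765]
```

```bash
python3 -m crank '{"travel":[[-0.03,-0.09,0],[0,0,0.8],[0,0,1],[0,0,1],[0,0,1],[0,0,0.8],[0,0,0.3],[0,0,0],[0,0,0]],"spin":[0,0,0,0,0,0,0,0,0]}'
```

```text
clock: 19.73
position: [0.44, 0.0118, 0.035]
orientation: [-180.0, 0.0, 1.2]
wrist_force: [-0.6, 0.1, -2.9]
finger_gap: 0.011
grip_force: 58.7
```

```bash
python3 -m crank '{"travel":[[0,0,0.2],[0,0,0.2],[0,0,0.1],[0,0,0],[0,0,0]],"spin":[0,0,0,0,0]}' && python3 -m crank '{"travel":[[0,0,0.1],[0,0,0.1],[0,0,0.1],[0,0,0],[0,0,0]],"spin":[0,0,0,0,0]}'
```

```text
clock: 20.15
position: [0.4401, 0.0116, 0.0302]
orientation: [180.0, -0.0, 1.1]
wrist_force: [-0.8, -0.6, -2.8]
finger_gap: 0.0109
grip_force: 58.9
clock: 20.57
position: [0.4401, 0.0116, 0.0272]
orientation: [180.0, -0.0, 1.1]
wrist_force: [-2.0, -1.6, 5.1]
finger_gap: 0.0113
grip_force: 59.9
```

```bash
python3 -m crank '{"travel":[[0,0,0.05],[0,0,0.05],[0,0,0.05],[0,0,0],[0,0,0]],"spin":[0,0,0,0,0]}'
```

```text
clock: 20.98
position: [0.4401, 0.0115, 0.0262]
orientation: [180.0, -0.0, 1.1]
wrist_force: [-8.2, -1.7, 23.3]
finger_gap: 0.0107
grip_force: 62.6
```

The force jumped to 23 N with the travel stopping, so it is on the hard ledge. I'll verify it is flush.

```bash
python3 w.py 9
python3 - <<'E'
from fit import *
im,d,C,P=load('w9.npz'); x,y,z=P[...,0],P[...,1],P[...,2]
near=(abs(x-.455)<.13)&(abs(y-.01)<.05)&(d>0)
m=near&(z>.054)&(z<.067)&(im.min(2)>120)
a=np.radians(1.15); X=(x-.439)*np.cos(a)+(y-.0097)*np.sin(a); Y=-(x-.439)*np.sin(a)+(y-.0097)*np.cos(a)
for n,k in (('plate',m&(X>0)&(X<84)&(abs(Y)<.037)&(X<.085)),('rim end',m&(X>.0925)&(X<.099)),('rimL',m&(Y>.0445)&(X<.09)),('rimR',m&(Y<-.0445)&(X<.09))): print(n,k.sum(),np.median(z[k]) if k.any() else '')
k=m&(X>0)&(X<.085)&(abs(Y)<.037); A=np.c_[X[k],Y[k],np.ones(k.sum())]; print('tilt',np.linalg.lstsq(A,z[k],rcond=None)[0])
rr=red(im)&near&(abs(z-.06)<.004)&(abs(Y)<.03); print('slot',rect(onplane(rr,.06,C)[:,:2]))
w=near&(z>.07)&(z<.085)&(X>.04)&(abs(Y)<.025); print('wing',rect(P[w][:,:2]))
E
```

```text
20.9833 [0.44012851 0.01152632 0.02618488] [ 1.79952263e+02 -1.01341739e-02  1.13986951e+00] [-8.16473142 -1.70100358 23.32165465] 0.010662899158098621
[0.50987435 0.01114841 0.20839351] 372.8090162272606
plate 32292 0.060383653205642374
rim end 5734 0.06002192887335324
rimL 2435 0.060141776092688504
rimR 4231 0.059750445045467726
tilt [-0.00692156  0.00070879  0.0605805 ]
slot (array([507.3,  10.9]), 44.5, 17.8, -88.85)
wing (array([506.8,  11.1]), 29.8, 7.8, -88.9)
```

View pics/w9.png

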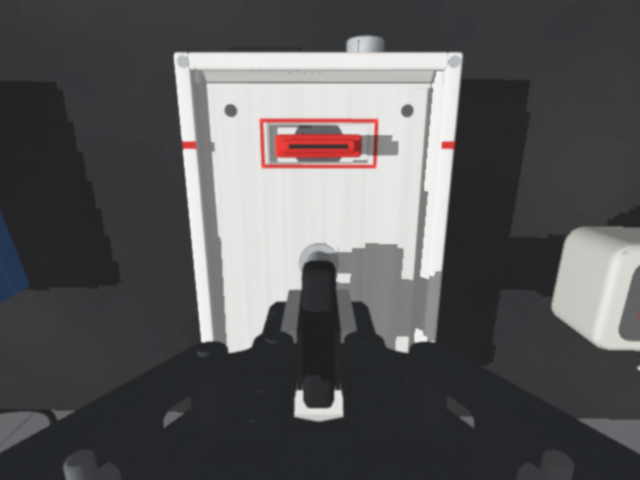

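The plate looks flush and the slot and wing are concentric at (319,146). There is a slight apparent slope along x, so I'll compare it with the rim's slope in the same image.

Run:
```python
from fit import *
im,d,C,P=load('w9.npz'); x,y,z=P[...,0],P[...,1],P[...,2]
a=np.radians(1.15); X=(x-.439)*np.cos(a)+(y-.0097)*np.sin(a); Y=-(x-.439)*np.sin(a)+(y-.0097)*np.cos(a)
m=(d>0)&(z>.054)&(z<.067)&(im.min(2)>120)
for lo,hi in ((-.01,.01),(.01,.03),(.03,.05),(.05,.07),(.07,.085),(.0925,.0995)):
    k=m&(X>lo)&(X<hi); f=lambda q:(round(1e3*np.median(z[k&q]),2),round(1e3*z[k&q].mean(),2),(k&q).sum()) if (k&q).any() else None
    print(lo,'plate',f(abs(Y)<.037),'rimL',f((Y>.045)&(Y<.051)),'rimR',f((Y<-.045)&(Y>-.051)))
```

```text
-0.01 plate (np.float64(60.36), np.float64(60.35), np.int64(3540)) rimL (np.float64(60.24), np.float64(60.17), np.int64(514)) rimR (np.float64(60.17), np.float64(60.1), np.int64(509))
0.01 plate (np.float64(60.43), np.float64(60.49), np.int64(6887)) rimL (np.float64(60.23), np.float64(60.17), np.int64(570)) rimR (np.float64(59.96), np.float64(59.64), np.int64(725))
0.03 plate (np.float64(60.41), np.float64(60.4), np.int64(8825)) rimL (np.float64(60.32), np.float64(60.21), np.int64(622)) rimR (np.float64(59.87), np.float64(59.56), np.int64(823))
0.05 plate (np.float64(60.34), np.float64(60.11), np.int64(7634)) rimL (np.float64(60.3), np.float64(60.23), np.int64(632)) rimR (np.float64(59.83), np.float64(59.52), np.int64(875))
0.07 plate (np.float64(60.34), np.float64(59.99), np.int64(6701)) rimL (np.float64(60.32), np.float64(60.21), np.int64(575)) rimR (np.float64(59.91), np.float64(59.58), np.int64(756))
0.0925 plate (np.float64(60.02), np.float64(59.69), np.int64(4520)) rimL (np.float64(60.54), np.float64(60.12), np.int64(380)) rimR (np.float64(60.37), np.float64(59.96), np.int64(387))
```

In the medians the plate is level and within 0.2–0.3 mm of the rim. I'll press slightly further and let it settle.

```bash
python3 -m crank '{"travel":[[0,0,0.03],[0,0,0],[0,0,0],[0,0,0],[0,0,0],[0,0,0],[0,0,0],[0,0,0]],"spin":[0,0,0,0,0,0,0,0]}'
```

```text
clock: 21.7
position: [0.4402, 0.0115, 0.0262]
orientation: [179.9, -0.0, 1.1]
wrist_force: [-11.7, -2.3, 34.4]
finger_gap: 0.0112
grip_force: 64.0
```

It is on the hard stop, with no further travel for +11 N. I'll ease back to a moderate push and hand in.

```bash
python3 -m crank '{"travel":[[0,0,-0.02],[0,0,0],[0,0,0],[0,0,0]],"spin":[0,0,0,0]}' && python3 -c "
from workcell import ctrl
print(ctrl.close_job())"
```

```text
clock: 22.03
position: [0.4402, 0.0115, 0.0262]
orientation: [179.9, -0.0, 1.1]
wrist_force: [-9.6, -2.0, 27.5]
finger_gap: 0.0109
grip_force: 63.0
the job is handed in; nothing more can be done
None
```

I handed the job in at 22.0 s with the wing lined up on the red marks, the vise jaw about 31 mm open, and the panel fully home on the ledge, still gripped and pressed with about 27 N for you to lock the stud.

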